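Turn the iron's heat dial up to two dots

TASK

The cordless iron sits in its charging cradle with the heat dial under its handle set too low for the woollens. With a fingertip, flick the lobed edge of the dial round by the right number of clicks, so that its two-dot marking stands at the index wedge on the iron's body, without ever clicking past it. Leave the iron sitting in its cradle and the things around it where they are: nothing is to be lifted or pushed away.

Things in the scene. Friction and masses are not known exactly. Their poses are not given: they have to be found in the camera images.
- iron: White cordless steam iron, 262 mm long, 118 wide, 133 high, 1.1 to 1.6 kg, lying loose and flat in a low black charging cradle with about 3 mm play. Origin: under the middle of its steel sole, 8 mm above the work surface. Own x points to the nose, own y to the iron's left, z up. The top of its body is a flat white deck, 66 mm above the origin.
- handle_top (a point): Top of the iron's grey handle bar, straight above the dial's axis, 132 mm above the iron's origin. The bar is 28 mm thick (sides at own y = -14 and +14 mm) and runs level along own x over the whole dial; below it are about 22 mm of air to the dial's top.
- heat_dial: Heat dial: a grey disc with an upright axis, standing on the deck under the handle. Origin: on its axis, on the deck, at (-20, 0, 66) mm in the iron's frame. Core radius 33 mm, from 1 to 15 mm above the deck. Round its edge stand 12 upright thumb lobes, 30 degrees apart, 5 mm thick with round tips, reaching out to 38 mm radius. It turns with the joint dial.
- dial_centre (a point): Point of the iron on the dial's axis, level with the dial's flat top, 81 mm above the iron's origin. In every click position the middle of a gap between two lobes (about 14 mm wide, 5 mm deep) points straight to the iron's left (own +y) and another straight to its right (own -y).
- deck_left (a point): Point on the open deck beside the dial on the iron's left (own +y), 45 mm from the dial's axis; the deck ends about 6 mm further out. Here, as on the right, the dial's edge stands clear of the handle, and a fingertip can come down from above beside it, in the 15 mm between deck and dial top.
- dial (a joint): Turn of the dial in rad, growing counter-clockwise seen from above. A click (rest) every 0.524 rad (30 degrees) from stop to stop: 0 bar (lowest), 1.047 one dot, 2.094 two dots, 3.142 three dots at the index, one plain click between each. Starts at 0, 0.524 or 1.047. Leaving a click takes about 1.2 N at the edge; past half-way the dial jumps on into the next click, let go before that it falls back.
- two_dots (a point): Middle of the two-dot marking on the dial's top, 27 mm from its axis; it turns with the dial and is to stand at the index. The markings are flat and white: a short radial bar, a single dot, a pair of dots and a row of three (5 mm dots, 7 mm apart), at 60-degree steps clockwise round the dial seen from above. The one at the index is the setting; the handle hides part of the dial from straight above.
- index_tip (a point): Inner tip of the fixed index, a small dark wedge on the white deck (9 mm long, 8 mm wide at its outer end) that points at the dial's axis from the iron's right-hand side (own -y), 40.5 mm from the axis.
- cradle: Black charging cradle, fixed, teardrop-shaped, about 320 mm long and 144 wide, floor 8 mm thick, lips 20 mm high, with a block 48 mm high behind the iron's heel. Origin on the work surface under the iron's origin; own x points to the iron's nose.
- spray_bottle: Aqua spray bottle with white trigger head, 76 mm across, 213 mm high, standing loose; origin under its middle. Leave alone.
- measuring_cup: Steel measuring cup, 80 mm across, 52 mm high, with a flat handle reaching 112 mm out along own x; loose; origin under the middle of its bowl. Leave alone.
- shoe_brush: Stiff nylon shoe brush, 150 x 48 x 42 mm, lying bristles down, loose; origin under its middle, own x along its length. Leave alone.
- clip: Yellow plastic clothes clip, 78 x 14 x 16 mm, lying loose; origin under its middle, own x along its length. Leave alone.

How it is judged:
By the outcome, as a careful person would: the job done as asked, in the order asked, and still so for the second after the job is handed in, with the robot touching nothing.
It also fails if it takes over 58 s, if anything falls off the work surface, if the arm or the gripper's body presses on something with over 40 N, if the wrist force passes 120 N, or if a joint passes its speed limit or range.

ROBOT

A 7-joint arm with a two-finger parallel gripper is mounted at the origin on the work surface. World frame = base frame: x ahead of the robot, y to its left, z up, the work surface at z = 0. Lengths are in m, angles in rad, forces in N, time in s.
With the tool pointing down it reaches from about 0.4 to 0.875 m from the base axis. Payload 19.3 kg.
Tool frame: the origin (TCP) lies between the finger pads; the fingertips stand 17 mm ahead of it and the grasp point (between the pads) lies 2 mm behind it (bot.finger_overhang is the distance from the TCP to the fingertips, in m); z points along the fingers, y is the line along which they close (so a half turn about z gives the same grasp; the last joint's range is limited). The gripper opens to 85 mm and grips with 20 to 120 N. Pads are 22 mm wide; open, the fingers measure 114 mm over their backs; the gripper's body (76 mm by 85 mm) begins 54 mm behind the grasp point. The pads swing forward as they close: fully open they stand 13 mm farther back than shut.
Start: joints at [-1.283, 0.521, -0.036, 1.599, 0.021, 1.021, -0.113], TCP at [0.219, 0.585, 0.22] pointing down, gripper open.
Joint ranges: [-2.91, 2.91], [-0.3, 2.13], [-1.5, 1.42], [0.17, 2.43], [-1.26, 4.41], [0.16, 1.93], [-2.52, 2.52]. Speed limits (rad/s): [1.89, 1.89, 2.39, 2.39, 3.01, 3.01, 3.01].

INTERFACE

Orientations are given as [roll, pitch, yaw] about the fixed x, y, z axes, in that order (R = Rz(yaw) Ry(pitch) Rx(roll)).
In Python, from workcell import observe, grab_frame, bot gives the robot as it stands.
- The arm moves only by the shell command python3 -m crank 'ROWS' [FORCE]. ROWS is a JSON object of lists of equal length, an entry for each row: "linear": the shift along the world's x, y, z each as a share of 0.25 m, from -1 to 1, a list of three; "delta_rot": the turn, a rotation vector about the world's x, y, z each as a share of 30 degrees, from -1 to 1, a list of three; "fingers": the opening, from -1 (shut) to 1 (fully open). In form: {"linear": [[dx, dy, dz], ...], "delta_rot": [[rx, ry, rz], ...], "fingers": [fingers, ...]}. A call has 1 to 5 rows; each row is the pose to reach, as a shift and turn from the pose commanded when the call began; what a row does not reach only later rows make up. A row lasts 1/10 s, in which the tool goes at most 50 mm and 8.59 degrees, less where a joint would pass 70% of its speed; a pose out of reach is approached as far as the arm can. A call with a number of a shift or a turn outside -1 to 1 is refused whole. A call with a gripper value outside its range is refused whole. The fingers move at their own pace and stop on an object; FORCE is the grip in N (left out, the last holds). Time passes only in rows, so rows that repeat a pose let the fingers close. It gives the time, the measured TCP pose, the force, the opening and the grip force at its end, in the units of the state.
- observe(): the state, without advancing time (a new reading comes with each control period).
- grab_frame(name): name is "scene" or "side" or "wrist"; returns a dict with "image" (384x512x3 uint8, red, green, blue), "mtx" (3x3 intrinsics, pixels), "xyz" and "orientation" of the camera in the world. Camera axes: x right, y down, z forward; pixel columns grow to the right and rows downward; lengths in m; the calibration is good to about 2 mm. A picture is of the moment at which its call begins. There is no depth.
- bot.job_done(): hands the job in; it is judged then, once.
The state is a dict: "clock": time; "qpos": joint angles; "qd": joint speeds; "joint_efforts": joint torques, N m; "position": TCP position; "tool_rot": TCP orientation; "force": force on the tool from outside, world axes, zero at the start; "moment": the same for the moment, N m; "grip_width": finger opening in m; "finger_force": force on a finger pad.
Only numpy, scipy, OpenCV 4.12 (cv2) and the standard library are available. Lean on these libraries where they do the work, as an engineer would, in place of code of your own. Each camera call takes 0.05 s, during which the arm holds its last target. There are 200 camera calls.

## Working session

There is one attempt and no reset: what is moved stays moved. The work goes in short steps, Python scripts to look and compute and a shell command to move; the robot and the scene stay as the last step left them, time stands still between calls to the robot, and variables do not carry over. Pictures are saved under pics/ and viewed, at most 10 in all, crops included, and the job is handed in when it is done.

```bash
mkdir -p pics; python3 - <<'E'
from workcell import observe, grab_frame, bot
import cv2,json,numpy as np
print({k:np.round(v,3).tolist() for k,v in observe().items()})
for n in("scene","side"):
    f=grab_frame(n); cv2.imwrite(f"pics/{n}0.png",cv2.cvtColor(f["image"],cv2.COLOR_RGB2BGR)); print(n,np.round(f["mtx"],1).tolist(),f["xyz"],f["orientation"])
a=cv2.imread("pics/scene0.png");b=cv2.imread("pics/side0.png")
E
```

```text
{'clock': 0.0, 'qpos': [-1.283, 0.522, -0.036, 1.6, 0.021, 1.021, -0.113], 'qd': [0.0, -0.001, 0.001, -0.0, -0.0, 0.002, -0.001], 'joint_efforts': [-0.001, -92.713, 1.98, -36.992, 0.018, 0.008, -0.0], 'position': [0.219, 0.585, 0.219], 'tool_rot': [-3.14, 0.0, 2.784], 'force': [-0.335, 0.109, -0.239], 'moment': [0.015, 0.005, 0.023], 'finger_force': 0.0, 'grip_width': 0.085}
scene [[373.0, 0.0, 255.4], [0.0, 373.0, 194.9], [0.0, 0.0, 1.0]] [1.12470714 0.16614285 0.7744685 ] [-2.42506272 -0.00351245  1.87861401]
side [[442.5, 0.0, 251.1], [0.0, 442.5, 191.3], [0.0, 0.0, 1.0]] [ 0.31491277 -1.01073597  0.88333355] [-2.2138467  -0.01813709 -0.20422837]
```

View pics/scene0.png

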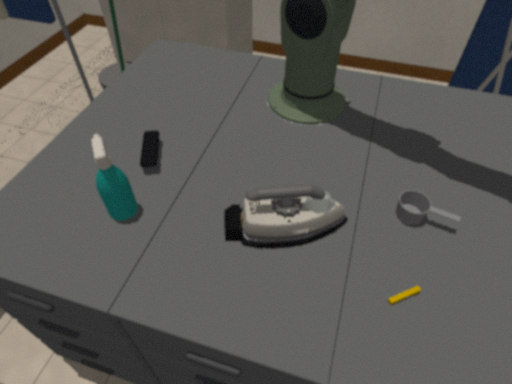

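View pics/side0.png

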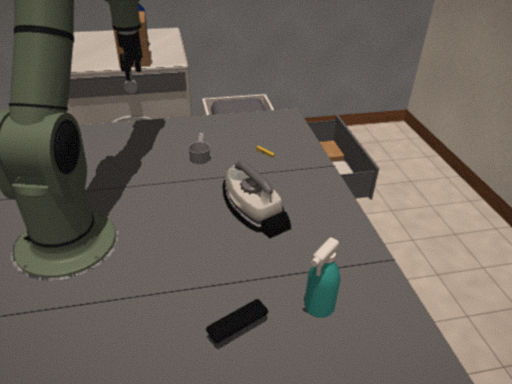

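```bash
python3 - <<'E'
import cv2,numpy as np
a=cv2.imread("pics/scene0.png")[175:250,220:355];b=cv2.imread("pics/side0.png")[150:240,210:300]
cv2.imwrite("pics/c1.png",cv2.resize(a,None,fx=5.9,fy=5.9,interpolation=cv2.INTER_CUBIC))
cv2.imwrite("pics/c2.png",cv2.resize(b,None,fx=6,fy=6,interpolation=cv2.INTER_CUBIC))
E
```

```text
(no output)
```

View pics/c1.png

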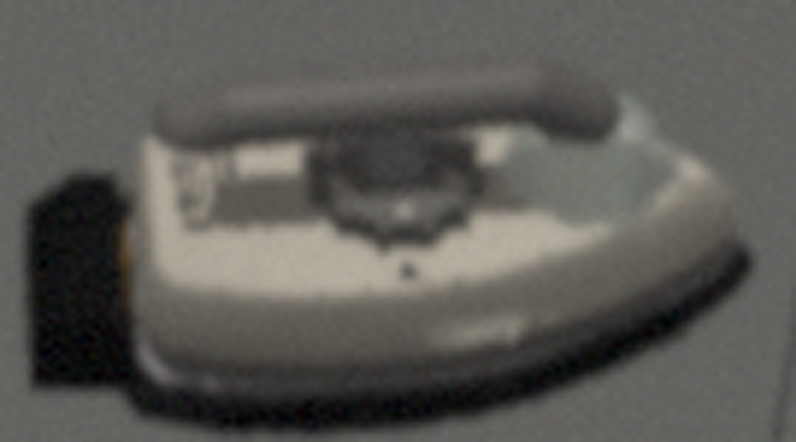

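View pics/c2.png

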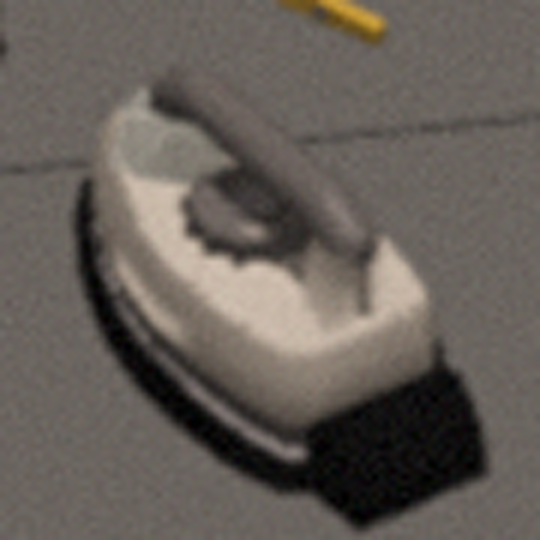

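```bash
cat > h.py <<'E'
import numpy as np, cv2
from workcell import observe, grab_frame, bot
from scipy.spatial.transform import Rotation as R
def onplane(f,u,v,z):
    d=R.from_euler('xyz',f["orientation"]).apply(np.linalg.inv(f["mtx"])@[u,v,1]); c=np.array(f["xyz"]); return c+d*(z-c[2])/d[2]
def proj(f,p):
    q=R.from_euler('xyz',f["orientation"]).inv().apply(np.array(p)-f["xyz"]); q=f["mtx"]@q; return q[:2]/q[2]
def save(f,n,box=None,k=1):
    im=cv2.cvtColor(f["image"],cv2.COLOR_RGB2BGR)
    if box: im=im[box[1]:box[3],box[0]:box[2]]
    cv2.imwrite("pics/"+n,cv2.resize(im,None,fx=k,fy=k,interpolation=cv2.INTER_CUBIC))
E
python3 - <<'E'
from h import *
s=grab_frame("scene");d=grab_frame("side")
def S(x,y,z):return onplane(s,220+x/5.9,175+y/5.9,z).round(3)
def D(x,y,z):return onplane(d,210+x/6,150+y/6,z).round(3)
print("index",S(406,270,.074)); print("dial",S(395,190,.089),D(245,208,.089))
for z in(.12,.126,.13):
  h=[S(185,115,z),S(585,97,z),D(350,235,z),D(180,90,z)]
  print(z,h,np.arctan2(*(h[1]-h[0])[[1,0]]),np.arctan2(*(h[3]-h[2])[[1,0]]))
print("cradle nose",S(750,255,.02))
w=grab_frame("wrist");print(w["xyz"],R.from_euler('xyz',w["orientation"]).as_matrix().round(2).tolist(),w["mtx"][0,0],observe()["position"])
E
```

```text
index [0.595 0.083 0.074]
dial [0.569 0.07  0.089] [0.55  0.058 0.089]
0.12 [array([ 0.583, -0.014,  0.12 ]), array([0.525, 0.135, 0.12 ]), array([ 0.586, -0.015,  0.12 ]), array([0.529, 0.124, 0.12 ])] 1.9420114497931298 1.9599551455818207
0.126 [array([ 0.588, -0.012,  0.126]), array([0.53 , 0.135, 0.126]), array([ 0.584, -0.023,  0.126]), array([0.527, 0.115, 0.126])] 1.9466023859958175 1.9624962662323202
0.13 [array([ 0.591, -0.011,  0.13 ]), array([0.534, 0.135, 0.13 ]), array([ 0.583, -0.028,  0.13 ]), array([0.526, 0.109, 0.13 ])] 1.9430090552083943 1.9650690432233153
cradle nose [0.501 0.216 0.02 ]
[0.1532337  0.60934449 0.37367717] [[0.35, 0.9, 0.26], [0.94, -0.34, -0.1], [-0.0, 0.27, -0.96]] 300.2472678020457 [0.21883876 0.58531787 0.219665  ]
```

```bash
for i in 1 ; do
python3 -m crank '{"linear": [[0.1,-0.12,0],[0.2,-0.24,0],[0.3,-0.36,0],[0.345,-0.42,0],[0.345,-0.42,0]], "delta_rot": [[0,0,-0.25],[0,0,-0.5],[0,0,-0.75],[0,0,-0.92],[0,0,-0.92]], "fingers": [-1,-1,-1,-1,-1]}'
python3 -m crank '{"linear": [[0.1,-0.12,0],[0.2,-0.24,0],[0.3,-0.36,0],[0.345,-0.42,0],[0.345,-0.42,0]], "delta_rot": [[0,0,-0.25],[0,0,-0.5],[0,0,-0.75],[0,0,-0.92],[0,0,-0.92]], "fingers": [-1,-1,-1,-1,-1]}'
done; python3 -c "
from h import *
o=observe();print(o['qpos'],o['position'],o['tool_rot'],o['grip_width'])"
```

```text
clock: 0.75
position: [0.3073, 0.4782, 0.2202]
tool_rot: [3.141, 0.001, 2.295]
force: [0.4, 1.3, -0.8]
grip_width: 0.0126
finger_force: 0.0
clock: 1.25
position: [0.3928, 0.3738, 0.22]
tool_rot: [3.141, 0.001, 1.816]
force: [-0.9, 0.3, -0.9]
grip_width: -0.0002
finger_force: 0.0
[-1.05156614  0.39903706  0.24143612  1.82956363 -0.11546667  0.92665693
 -0.51384723] [0.39279732 0.37380022 0.21999317] [3.14118578e+00 6.61289905e-04 1.81586019e+00] -0.00016224475512044187
```

```bash

python3 -m crank '{"linear": [[0.1,-0.12,0],[0.2,-0.24,0],[0.3,-0.36,0],[0.345,-0.42,0],[0.345,-0.42,0]], "delta_rot": [[0,0,-0.25],[0,0,-0.5],[0,0,-0.75],[0,0,-0.92],[0,0,-0.92]], "fingers": [-1,-1,-1,-1,-1]}'
python3 -m crank '{"linear": [[0.1,-0.12,0],[0.2,-0.24,0],[0.3,-0.36,0],[0.345,-0.42,0],[0.345,-0.42,0]], "delta_rot": [[0,0,-0.25],[0,0,-0.5],[0,0,-0.75],[0,0,-0.92],[0,0,-0.92]], "fingers": [-1,-1,-1,-1,-1]}'
python3 -m crank '{"linear": [[0.1,-0.12,0],[0.2,-0.24,0],[0.3,-0.36,0],[0.345,-0.42,0],[0.345,-0.42,0]], "delta_rot": [[0,0,-0.25],[0,0,-0.5],[0,0,-0.75],[0,0,-0.92],[0,0,-0.92]], "fingers": [-1,-1,-1,-1,-1]}'
python3 -m crank '{"linear": [[0,0,-0.06],[0,0,-0.12],[0,0,-0.12]], "delta_rot": [[-0.1,0.24,0],[-0.185,0.465,0],[-0.185,0.465,0]], "fingers": [-1,-1,-1]}'
python3 -c "
from h import *
o=observe();print(o['qpos'],o['position'],o['tool_rot'],o['grip_width'])
f=grab_frame('wrist');save(f,'w1.png',None,1.5)
import pickle;pickle.dump(f,open('w1.pkl','wb'))"
```

```text
clock: 1.75
position: [0.4787, 0.2694, 0.2198]
tool_rot: [3.141, 0.001, 1.336]
force: [-1.0, 1.5, -0.7]
grip_width: -0.0002
finger_force: 0.0
clock: 2.25
position: [0.5647, 0.1648, 0.2196]
tool_rot: [3.141, 0.001, 0.856]
force: [-0.1, 0.9, -0.4]
grip_width: 0.0001
finger_force: 0.0
clock: 2.75
position: [0.6507, 0.0602, 0.2192]
tool_rot: [3.141, 0.001, 0.375]
force: [-0.6, -0.2, -0.8]
grip_width: -0.0001
finger_force: 0.0
clock: 3.05
position: [0.649, 0.065, 0.1844]
tool_rot: [-3.139, 0.273, 0.385]
force: [0.1, 0.4, -1.0]
grip_width: 0.0
finger_force: 0.0
[-0.5319324   0.84591416  0.61690298  1.31145473 -0.36349158  1.37903618
 -1.09529933] [0.64895021 0.06495439 0.18436658] [-3.138938    0.27318679  0.38547948] 2.4390921895192016e-05
```

View pics/w1.png

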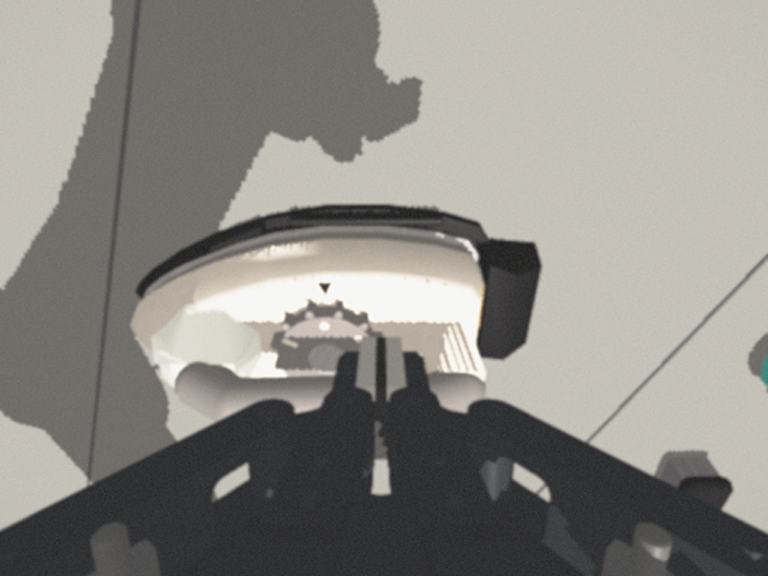

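```bash
python3 -c "
from h import *
import pickle;f=pickle.load(open('w1.pkl','rb'));save(f,'w1c.png',(165,170,305,270),5.5)
o=[.64895,.06495,.18437]
print(bot.finger_overhang)"
```

```text
0.017
```

View pics/w1c.png

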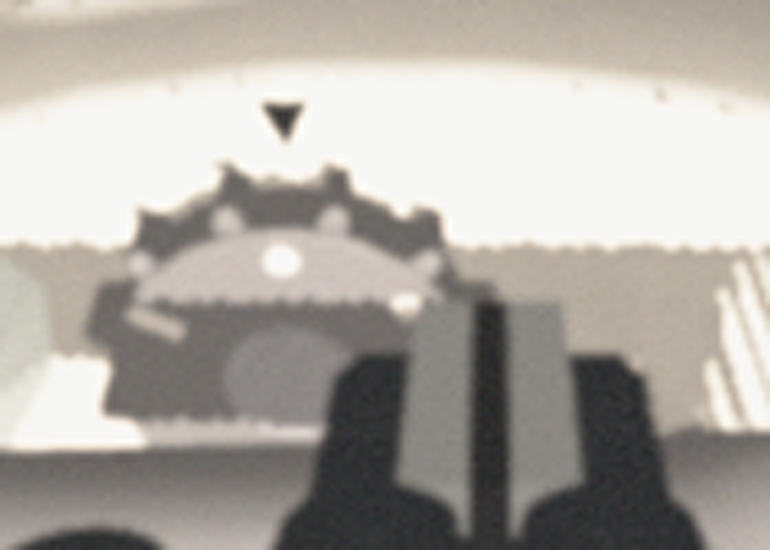

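```bash
python3 -c "
from h import *
import pickle;f=pickle.load(open('w1.pkl','rb'))
P=lambda x,y,z:onplane(f,165+x/5.5,170+y/5.5,z)
t=P(285,138,.074);o=P(283,103,.074);d=P(282,262,.089)
l=[P(222,170,.089),P(342,172,.089),P(148,215,.089),P(430,215,.089)]
print(t,o,np.linalg.norm(t-o),d,t-d)
print('lobes',np.round(l,4))
# axis from two lobe pairs: circle r=38
from scipy.optimize import least_squares
r=least_squares(lambda c:[np.hypot(*(p[:2]-c))-.038 for p in l],[.553,.064]);print(r.x,r.fun)
c=r.x
for n in (t,d): v=n[:2]-c;print(np.hypot(*v),np.arctan2(v[1],v[0]))
v=l[1]-l[0];print('tangent yaw',np.arctan2(-v[1],-v[0]))
v=l[3]-l[2];print('tangent yaw',np.arctan2(-v[1],-v[0]))
"
```

```text
[0.59113547 0.07934295 0.074     ] [0.5977907  0.08192515 0.074     ] 0.007138608569555676 [0.57685572 0.07342481 0.089     ] [ 0.01427975  0.00591814 -0.015     ]
lobes [[0.5911 0.0886 0.089 ]
 [0.5982 0.0701 0.089 ]
 [0.5777 0.0973 0.089 ]
 [0.5956 0.0536 0.089 ]]
[0.56012488 0.06483089] [ 0.0010307   0.00045774 -0.0010604  -0.00080424]
0.034238237204339196 0.4376978107586029
0.01880895139104773 0.4745136357632609
tangent yaw 1.93868579987163
tangent yaw 1.958925484351816
```

```bash
cat >> h.py <<'E'
A=np.array([.553,.064]); YAW=1.95
ex=np.array([np.cos(YAW),np.sin(YAW)]); out=np.array([np.sin(YAW),-np.cos(YAW)])  # own x, own -y
def corner(pos,rot):
    Rm=R.from_euler('xyz',rot)
    c=[Rm.apply([-.011,s*.0075,.017])+pos for s in(1,-1)]
    return max(c,key=lambda p:(p[:2]-A)@ex)
def tgt(phi,r,z):
    phi=np.radians(phi); return np.r_[A+r*(np.sin(phi)*ex+np.cos(phi)*out),z]
def rep(*ts):
    o=observe(); c=corner(o['position'],o['tool_rot']); v=c[:2]-A
    print('t',o['clock'],'pos',np.round(o['position'],4),'rot',np.round(o['tool_rot'],3),'F',np.round(o['force'],1))
    print('corner own x,out,z mm',np.round([v@ex*1e3,v@out*1e3,c[2]*1e3],1))
    for t in ts: print(t,'share',np.round((tgt(*t)-c)/.25,3))
E
python3 -c "
from h import *
rep()
o=observe();Rn=R.from_euler('xyz',o['tool_rot']);
# wanted: tilt 12deg about own x, then yaw +15
W=R.from_rotvec([0,0,np.radians(15)])*R.from_rotvec(np.radians(12)*np.r_[ex,0])*R.from_euler('xyz',[np.pi,0,YAW-np.pi/2])
print('rot share',np.degrees((W*Rn.inv()).as_rotvec())/30)
c0=corner(o['position'],o['tool_rot']);c1=corner(o['position'],W.as_euler('xyz'));
for t in[(-35,.055,.125),(-21,.044,.125)]: print(t,(tgt(*t)-c1)/.25)
"
```

```text
t 3.1 pos [0.6494 0.0637 0.1865] rot [-3.14   0.267  0.383] F [-0.7 -0.2  0.2]
corner own x,out,z mm [-28.5  74.3 173. ]
rot share [ 0.05172148 -0.0972215   0.49291903]
(-35, 0.055, 0.125) [-0.10785778 -0.03903725 -0.18859579]
(-21, 0.044, 0.125) [-0.14599491  0.01370607 -0.18859579]
```

```bash

python3 -m crank '{"linear": [[-0.04,0,-0.05],[-0.08,0,-0.1],[-0.11,0,-0.15],[-0.11,0,-0.15],[-0.11,0,-0.15]], "delta_rot": [[0.02,-0.04,0.2],[0.04,-0.08,0.4],[0.05,-0.1,0.49],[0.05,-0.1,0.49],[0.05,-0.1,0.49]], "fingers": [-1,-1,-1,-1,-1]}'
python3 -c "
from h import *
rep((-21,.048,.11),(-21,.044,.0815),(-21,.0345,.0815))"
```

```text
clock: 3.6
position: [0.6228, 0.0616, 0.1538]
tool_rot: [3.139, 0.201, 0.632]
force: [0.2, 0.1, 0.7]
grip_width: 0.0001
finger_force: 0.0
t 3.6 pos [0.6228 0.0616 0.1538] rot [3.139 0.201 0.632] F [0.2 0.1 0.7]
corner own x,out,z mm [-24.4  48.4 139.3]
(-21, 0.048, 0.11) share [-0.024  0.021 -0.117]
(-21, 0.044, 0.0815) share [-0.04   0.021 -0.231]
(-21, 0.0345, 0.0815) share [-0.078  0.021 -0.231]
```

```bash

python3 -m crank '{"linear": [[-0.01,0.01,-0.06],[-0.025,0.02,-0.12],[-0.025,0.02,-0.17],[-0.025,0.02,-0.17],[-0.025,0.02,-0.17]], "delta_rot": [[0,0,0],[0,0,0],[0,0,0],[0,0,0],[0,0,0]], "fingers": [-1,-1,-1,-1,-1]}'
python3 -c "
from h import *
rep((-21,.044,.0815),(-21,.0345,.0815))
save(grab_frame('wrist'),'w2.png',(100,130,350,310),3.2)"
```

```text
clock: 4.1
position: [0.6167, 0.0652, 0.1099]
tool_rot: [3.138, 0.204, 0.631]
force: [0.3, -0.5, 0.7]
grip_width: -0.0001
finger_force: 0.0
t 4.1 pos [0.6167 0.0652 0.1099] rot [3.138 0.204 0.631] F [ 0.3 -0.5  0.7]
corner own x,out,z mm [-18.8  44.   95.5]
(-21, 0.044, 0.0815) share [-0.015  0.007 -0.056]
(-21, 0.0345, 0.0815) share [-0.053  0.007 -0.056]
```

View pics/w2.png

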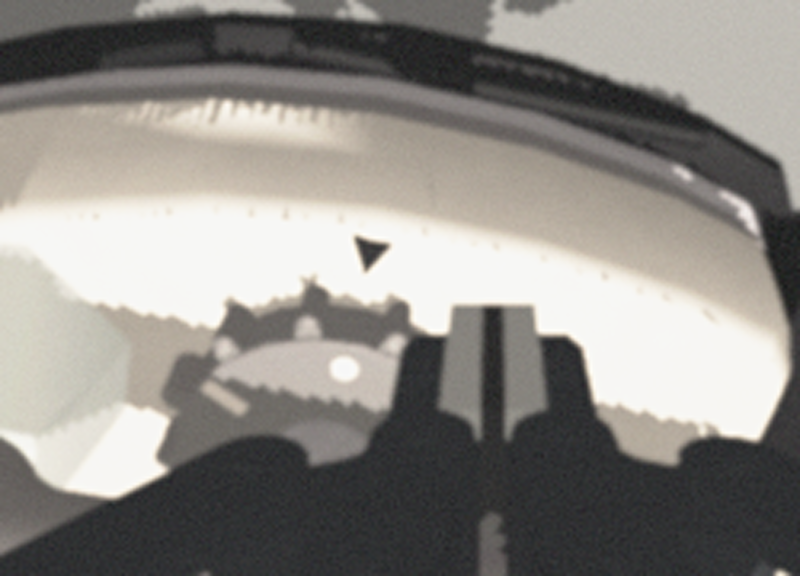

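```bash

python3 -m crank '{"linear": [[0,0,-0.03],[0,0,-0.055],[0,0,-0.055],[0,0,-0.055]], "delta_rot": [[0,0,0],[0,0,0],[0,0,0],[0,0,0]], "fingers": [-1,-1,-1,-1]}'
python3 -c "
from h import *
rep((-25,.040,.0815),(-25,.0345,.0815),(-15,.0345,.0815),(-8,.0345,.0815),(-2,.0345,.0815),(2,.0345,.0815),(2,.046,.0815))"
```

```text
clock: 4.55
position: [0.6164, 0.0653, 0.096]
tool_rot: [3.138, 0.204, 0.631]
force: [0.5, 0.2, -1.0]
grip_width: 0.0002
finger_force: 0.0
t 4.55 pos [0.6164 0.0653 0.096 ] rot [3.138 0.204 0.631] F [ 0.5  0.2 -1. ]
corner own x,out,z mm [-18.6  43.7  81.6]
(-25, 0.04, 0.0815) share [-0.03  -0.005 -0.   ]
(-25, 0.0345, 0.0815) share [-0.052 -0.004 -0.   ]
(-15, 0.0345, 0.0815) share [-0.053  0.02  -0.   ]
(-8, 0.0345, 0.0815) share [-0.056  0.037 -0.   ]
(-2, 0.0345, 0.0815) share [-0.06   0.051 -0.   ]
(2, 0.0345, 0.0815) share [-0.064  0.06  -0.   ]
(2, 0.046, 0.0815) share [-0.021  0.078 -0.   ]
```

```bash

python3 -m crank '{"linear": [[-0.02,-0.004,0],[-0.035,-0.004,0],[-0.048,-0.004,0],[-0.048,-0.004,0]], "delta_rot": [[0,0,0],[0,0,0],[0,0,0],[0,0,0]], "fingers": [-1,-1,-1,-1]}'
python3 -c "
from h import *
rep((-15,.0345,.0815),(-8,.0345,.0815),(-2,.0345,.0815),(2,.0345,.0815),(2,.046,.0815))"
```

```text
clock: 4.95
position: [0.604, 0.0646, 0.0963]
tool_rot: [3.139, 0.204, 0.631]
force: [0.3, -0.4, -0.1]
grip_width: 0.0004
finger_force: 0.0
t 4.95 pos [0.604  0.0646 0.0963] rot [3.139 0.204 0.631] F [ 0.3 -0.4 -0.1]
corner own x,out,z mm [-14.7  32.   81.9]
(-15, 0.0345, 0.0815) share [-0.004  0.023 -0.002]
(-8, 0.0345, 0.0815) share [-0.007  0.04  -0.002]
(-2, 0.0345, 0.0815) share [-0.011  0.054 -0.002]
(2, 0.0345, 0.0815) share [-0.014  0.063 -0.002]
(2, 0.046, 0.0815) share [ 0.028  0.081 -0.002]
```

No contact yet. Push along the arc to about -4°, then look.

```bash

python3 -m crank '{"linear": [[-0.002,0.012,0],[-0.004,0.023,0],[-0.006,0.034,0],[-0.009,0.048,0],[-0.009,0.048,0]], "delta_rot": [[0,0,0],[0,0,0],[0,0,0],[0,0,0],[0,0,0]], "fingers": [-1,-1,-1,-1,-1]}'
python3 -c "
from h import *
rep((2,.0345,.0815),(2,.046,.0815),(-2,.046,.0815))
save(grab_frame('wrist'),'w3.png',(100,130,350,310),3.2)"
```

```text
clock: 5.45
position: [0.6021, 0.0771, 0.096]
tool_rot: [3.139, 0.204, 0.632]
force: [-0.5, 0.2, 0.4]
grip_width: 0.0002
finger_force: 0.0
t 5.45 pos [0.6021 0.0771 0.096 ] rot [3.139 0.204 0.632] F [-0.5  0.2  0.4]
corner own x,out,z mm [-2.3 34.8 81.6]
(2, 0.0345, 0.0815) share [-0.006  0.013 -0.   ]
(2, 0.046, 0.0815) share [ 0.036  0.031 -0.   ]
(-2, 0.046, 0.0815) share [ 0.04   0.019 -0.   ]
```

View pics/w3.png

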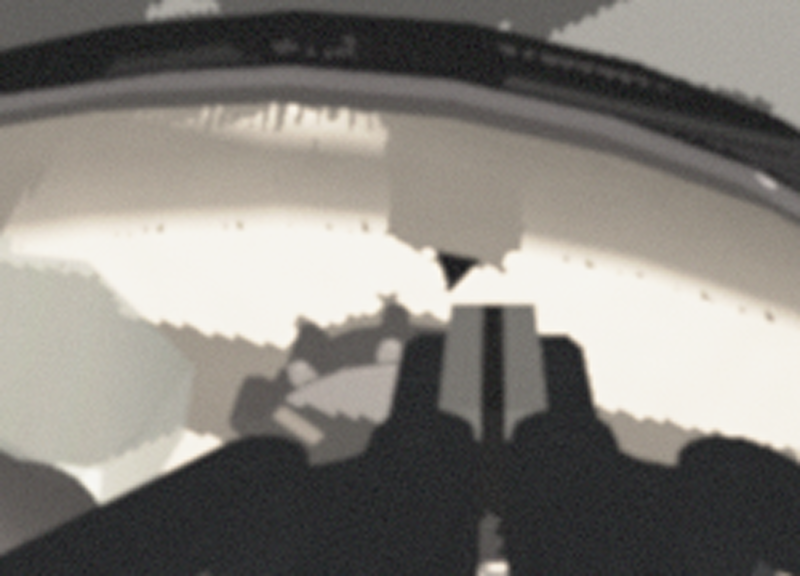

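```bash

python3 -m crank '{"linear": [[-0.006,0.013,0],[-0.006,0.013,0],[-0.006,0.013,0]], "delta_rot": [[0,0,0],[0,0,0],[0,0,0]], "fingers": [-1,-1,-1]}'
python3 -c "
from h import *
rep((8,.0345,.0815),(12,.0345,.0815),(2,.046,.0815))
f=grab_frame('wrist')
save(f,'w4.png',(100,130,350,310),1)
g=grab_frame('scene');save(g,'s4.png',(255,180,320,230),1)
a=cv2.imread('pics/w4.png');b=cv2.resize(cv2.imread('pics/s4.png'),None,fx=5,fy=5,interpolation=cv2.INTER_CUBIC)
a=cv2.resize(a,None,fx=1.88,fy=1.88,interpolation=cv2.INTER_CUBIC)
h=max(a.shape[0],b.shape[0]);p=lambda i:cv2.copyMakeBorder(i,0,h-i.shape[0],0,0,cv2.BORDER_CONSTANT)
cv2.imwrite('pics/m4.png',np.hstack([p(a),p(b)]))"
```

```text
clock: 5.8
position: [0.6006, 0.0797, 0.0962]
tool_rot: [3.138, 0.204, 0.631]
force: [0.3, 0.5, -0.2]
grip_width: -0.0002
finger_force: 0.0
t 5.8 pos [0.6006 0.0797 0.0962] rot [3.138 0.204 0.631] F [ 0.3  0.5 -0.2]
corner own x,out,z mm [ 0.6 34.4 81.7]
(8, 0.0345, 0.0815) share [-0.007  0.015 -0.001]
(12, 0.0345, 0.0815) share [-0.012  0.023 -0.001]
(2, 0.046, 0.0815) share [ 0.041  0.021 -0.001]
```

View pics/m4.png

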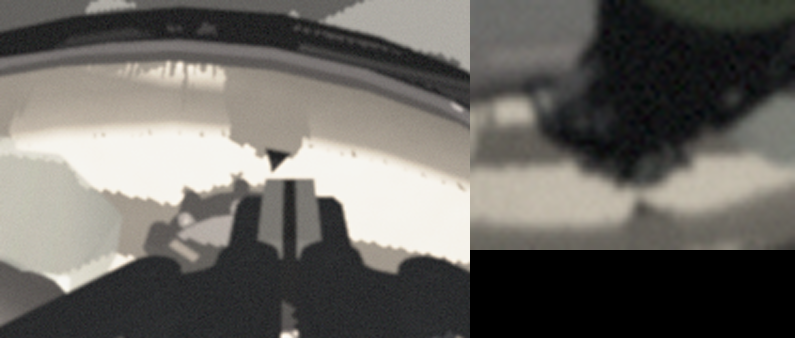

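```bash
python3 -c "
from h import *
f=grab_frame('wrist');o=observe();Rm=R.from_euler('xyz',o['tool_rot'])
for s in [(a,b) for a in(-.011,.011) for b in(-.0075,.0075)]: 
  p=Rm.apply([*s,.017])+o['position'];v=p[:2]-A;print(s,p.round(4),'x,out',(v@ex).round(4),(v@out).round(4),proj(f,p).round(1))
print('index tip pred',proj(f,tgt(0,.0405,.074)))
P=lambda x,y,z:onplane(f,100+x/1.88,130+y/1.88,z)
for n,q in dict(idx=(276,172,.074),l1=(186,217,.089),l2=(240,205,.089),bar=(183,250,.089)).items():
  v=P(*q)[:2]-A; print(n,np.hypot(*v),np.degrees(np.arctan2(v@ex,v@out)))
"
```

```text
(-0.011, -0.0075) [0.5848 0.0772 0.0817] x,out 0.0005 0.0344 [241.3 235.7]
(-0.011, 0.0075) [0.5936 0.0651 0.0818] x,out -0.0141 0.0382 [265.5 235.8]
(0.011, -0.0075) [0.6022 0.0899 0.0773] x,out 0.0058 0.0553 [240.9 202.1]
(0.011, 0.0075) [0.611  0.0778 0.0773] x,out -0.0087 0.059 [265.9 202.2]
index tip pred [244.65960513 220.992253  ]
idx 0.04049728248957517 -1.997464481920719
l1 0.036052356698840736 42.82407377934029
l2 0.03646805586708549 13.952155602965592
bar 0.026367713458742514 61.354498316434785
```

```bash
python3 -c "
from h import *
f=grab_frame('wrist');o=observe();Rm=R.from_euler('xyz',o['tool_rot'])
for z in(.017,.012,.005,0,-.01,-.02):
  print(z,[proj(f,Rm.apply([x,y,z])+o['position']).round(1).tolist() for x in(-.011,-.005,0,.005,.011) for y in(.0145,)])
g=grab_frame('scene')
for x in(-.011,.011):
  for y in (-.0075,.0075): print('scene',x,y,proj(g,Rm.apply([x,y,.017])+o['position']).round(1))
print(proj(g,tgt(0,.0405,.074)).round(1))
im=cv2.cvtColor(g['image'],cv2.COLOR_RGB2GRAY)
print('cols 278-304');print('\n'.join(f'{r} '+' '.join(f'{v:3d}' for v in im[r,278:305]) for r in range(200,226)))
w=cv2.cvtColor(f['image'],cv2.COLOR_RGB2GRAY)
print('wrist cols 228-280 step2');print('\n'.join(f'{r} '+' '.join(f'{v:3d}' for v in w[r,228:282:2]) for r in range(204,260,2)))
"
```

```text
0.017 [[276.8, 235.8], [277.0, 226.8], [277.2, 219.3], [277.4, 211.6], [277.6, 202.2]]
0.012 [[277.4, 239.3], [277.6, 230.2], [277.8, 222.4], [278.0, 214.5], [278.3, 204.9]]
0.005 [[278.3, 244.6], [278.6, 235.2], [278.8, 227.1], [279.0, 219.0], [279.2, 209.0]]
0 [[279.0, 248.7], [279.3, 239.0], [279.5, 230.8], [279.7, 222.4], [280.0, 212.2]]
-0.01 [[280.5, 257.5], [280.8, 247.3], [281.1, 238.6], [281.3, 229.8], [281.7, 219.0]]
-0.02 [[282.3, 267.4], [282.6, 256.7], [282.9, 247.5], [283.2, 238.2], [283.5, 226.8]]
scene -0.011 -0.0075 [287.8 214.8]
scene -0.011 0.0075 [281.9 216.4]
scene 0.011 -0.0075 [291.2 222.9]
scene 0.011 0.0075 [285.2 224.5]
[287.8 218.8]
cols 278-304
200  36  28  25  28  22  24  27  11  17  18  16  13  17  22  19  19  10  18  17  18  17  23  16  22  19  22  16
201  35  28  33  30  34  29  24  12  21  17  19  16  16  23   4  22  19  18  22  16   7  17  12   9  21  20  22
202  36  37  37  38  38  36  26  21  21  20  16  15  16  18  22  22  18  20  15  26  10  24  16  24  21  17  20
203  38  37  46  44  40  30  26  16  17  21  16  14  24  19  19  22  18  23  11  17
[... 4953 characters left out ...]
 114  63  49  46  45  45  42
248  49  42  42  45  48 102 116 121 119 118 116  80  35  41  52 110 118 119 121 119 116  73  45  48  50  42  47
250  46  45  34  40  49 103 117 118 118 118 116  79  37  39  44 104 120 116 120 117 119  79  42  42  41  40  42
252  48  42  46  41  53 109 121 119 122 120 119  74  42  38  45 106 120 119 121 115 116  84  48  41  45  46  43
254  43  38  47  41  54 109 118 118 121 122 120  77  37  41  43 102 119 116 118 119 119  85  43  40  41  39  41
256  40  40  44  48  66 113 120 120 122 120 118  77  40  39  45 106 119 121 121 118 117  95  43  46  40  39  39
258  45  42  41  46  50  72  98 114 125 127 128  84  39  43  43 112 125 127 120 105  89  64  43  42  42  40  45
```

```bash
python3 -c "
from h import *
f=grab_frame('wrist');g=grab_frame('scene');o=observe();Rm=R.from_euler('xyz',o['tool_rot'])
from scipy.optimize import least_squares
for uv in((292.2,215.5),(291,215.5),(292.2,217),(291,214.5)):
  r=least_squares(lambda p:np.r_[proj(f,p)-(254,225.3),proj(g,p)-uv],o['position'],x_scale=.01)
  v=r.x[:2]-A;print(r.x.round(4),r.fun.round(1),'tool',Rm.inv().apply(r.x-o['position']).round(4),'own',(v@ex).round(4),(v@out).round(4))
"
```

```text
[0.6199 0.0934 0.1252] [-0.   0.2  0.2  0.9] tool [ 0.0173  0.0003 -0.0332] own 0.0026 0.073
[0.6159 0.0904 0.118 ] [-0.   0.2  0.3  1.1] tool [ 0.0139  0.0003 -0.0252] own 0.0013 0.0682
[0.6186 0.0925 0.1227] [-0.  -0.1 -0.1 -0.5] tool [ 0.0163  0.0003 -0.0305] own 0.0022 0.0715
[0.6167 0.091  0.1197] [-0.   0.4  0.5  2. ] tool [ 0.0145  0.0003 -0.027 ] own 0.0016 0.0692
```

```bash

python3 -m crank '{"linear": [[0.015,0.006,0],[0.015,0.006,0],[0.015,0.006,-0.01],[0.015,0.006,-0.01],[0.015,0.006,-0.01]], "delta_rot": [[0,0,0],[0,0,0],[0,0,0],[0,0,0],[0,0,0]], "fingers": [-1,-1,-1,-1,-1]}' | sed -n 2,4p
python3 -m crank '{"linear": [[0,0,-0.01],[0,0,-0.01],[0,0,-0.01]], "delta_rot": [[0,0,0],[0,0,0],[0,0,0]], "fingers": [-1,-1,-1]}'| sed -n 2,4p
```

```text
position: [0.6043, 0.0811, 0.0935]
tool_rot: [3.138, 0.204, 0.631]
force: [0.4, 0.5, -0.3]
position: [0.6043, 0.0811, 0.0911]
tool_rot: [3.138, 0.204, 0.631]
force: [0.2, 0.1, 1.0]
```

```bash

python3 -m crank '{"linear": [[0,0,-0.01],[0,0,-0.01],[0,0,-0.01]], "delta_rot": [[0,0,0],[0,0,0],[0,0,0]], "fingers": [-1,-1,-1]}'| sed -n 2,4p
python3 -c "
from h import *
o=observe();f=grab_frame('wrist');Rm=R.from_euler('xyz',o['tool_rot'])
print([proj(f,Rm.apply([x,0,.017])+o['position']).round(1).tolist() for x in(-.011,0,.011)])
w=cv2.cvtColor(f['image'],cv2.COLOR_RGB2GRAY)
print('\n'.join(f'{r} '+' '.join(f'{v:3d}' for v in w[r,228:282:2]) for r in range(200,236,2)))"
```

```text
position: [0.6044, 0.0811, 0.0886]
tool_rot: [3.138, 0.204, 0.631]
force: [-0.3, -0.3, 1.3]
[[253.4, 235.7], [253.4, 219.2], [253.5, 202.1]]
200 165 167 162 163 163 166 165 166 166 164 164 163 164 162 168 169 168 165 166 167 168 166 165 165 160 162 162
202 166 169 166 165 166 167 163 163 162 165 161 163 160 166 169 172 170 171 167 166 171 166 167 163 164 163 163
204 166 165 163 164 166 167 166 165 165 160 164 165 163 165 169 173 175 171 172 170 172 170 169 169 167 168 165
206 161 167 167 167 166 167 164 166 164 164 164 161 161 162 168 174 178 175 174 176 173 172 172 171 170 170 170
208 165 165 175 167 165 167 166 165 164 162 164 164 161 165 163 173 177 178 180 183 175 175 171 171 171 172 172
210 180 182 211 174 168 165 165 163 166 165 164 162 161 164 165 168 182 180 183 180 173 179 179 177 172 175 172
212 225 197 233 207 165 168 168 166 169 167 166 165 164 164 165 167 185 185 184 183 181 178 179 179 179 176 177
214 243 231 242 218 168 167 166 164 164 164 166 169 166 165 168 166 202 212 206 200 194 190 185 184 179 179 177
216 246 243 246 235 212 169 164 166 166 167 168 168 169 167 169
[... 356 characters left out ...]
 246 246 245 243 244 243 236
224 246 246 246 247 247 248 156  87  91  83  89  75 146 231 233 237 239 238 239 241 247 247 246 246 246 246 237
226 246 246 246 247 247 247 222 132 128 128 128 101  52  63  83 130 132 137 133 167 246 246 246 246 246 246 246
228 246 246 246 246 246 247 226 131 126 128 125 107  48  33  68 122 128 126 128 153 247 246 246 246 246 247 246
230 246 246 246 246 246 247 215 127 130 130 125 104  51  34  61 118 129 131 135 138 246 247 247 247 246 246 247
232 246 246 247 247 248 248 196 129 128 130 130  99  43  42  64 118 132 129 126 136 245 248 247 247 247 247 247
234 246 226 189 191 198 189 144 128 130 129 132  94  44  43  61 123 129 126 130 129 172 193 196 195 198 243 248
```

```bash

python3 -m crank '{"linear": [[0,0,-0.01],[0,0,-0.01],[0,0,-0.01]], "delta_rot": [[0,0,0],[0,0,0],[0,0,0]], "fingers": [-1,-1,-1]}'| sed -n 2,4p
python3 -c "
from workcell import observe,grab_frame
f=grab_frame('wrist');print(observe()['force'])"
python3 -m crank '{"linear": [[0,0,0],[0,0,0]], "delta_rot": [[0,0,0],[0,0,0]], "fingers": [-1,-1]}'| sed -n 2,4p
```

```text
position: [0.6043, 0.0812, 0.0861]
tool_rot: [3.138, 0.204, 0.631]
force: [0.3, -0.6, 0.2]
[-0.33460614 -0.55610363 -0.47379532]
position: [0.6044, 0.0812, 0.0862]
tool_rot: [3.138, 0.204, 0.631]
force: [0.4, -0.0, -0.0]
```

```bash

python3 -m crank '{"linear": [[0,0,-0.01],[0,0,-0.01],[0,0,-0.01]], "delta_rot": [[0,0,0],[0,0,0],[0,0,0]], "fingers": [-1,-1,-1]}'| sed -n 2,4p
python3 -c "
from h import *
o=observe();f=grab_frame('wrist');g=grab_frame('scene')
w=cv2.cvtColor(f['image'],cv2.COLOR_RGB2GRAY)
print('\n'.join(f'{r} '+' '.join(f'{v:3d}' for v in w[r,170:282:4]) for r in range(212,262,3)))
im=cv2.cvtColor(g['image'],cv2.COLOR_RGB2GRAY)
print('\n'.join(f'{r} '+' '.join(f'{v:3d}' for v in im[r,278:305]) for r in range(206,226)))
"
```

```text
position: [0.6044, 0.0812, 0.0835]
tool_rot: [3.138, 0.204, 0.631]
force: [0.2, 0.5, 0.0]
212 224 223 226 228 229 228 223 223 220 217 212 210 205 203 176 167 167 168 166 165 167 164 166 183 180 178 175 173
215 239 237 240 241 243 238 241 239 237 238 237 234 233 230 222 174 170 169 169 167 167 170 166 184 184 183 178 178
218 245 236 246 246 246 246 246 246 237 246 243 222 244 233 243 179 166 168 170 168 169 170 168 208 198 190 185 182
221 247 247 246 247 247 247 247 247 247 247 247 247 247 246 246 238 225 174 171 172 172 168 173 233 230 221 214 204
224 247 246 247 247 247 247 247 247 247 247 247 247 247 247 247 247 247 175 159 156 151 130 154 219 229 241 238 233
227 247 247 247 247 247 247 247 247 247 247 247 247 247 247 247 247 247 178 131 133 108  45 124 132 163 247 246 245
230 247 247 247 247 247 247 246 246 247 247 247 247 247 247 247 247 247 247 132 130 105  45 123 130 141 247 247 247
233 247 247 247 247 247 247 246 247 246 247 247 247 247 247 247 247 247 246 130 132  98  36 123 130 134 249 248 248
236 247 247 247 247 247 247 247 247 247 247 247 247 247 247 248  79  49  68 130 13
[... 2501 characters left out ...]
 185 186 188 185 187 184 183
220 185 185 185 181 183 175 153 113  77  58  63  67  64  55  74 118 154 177 184 182 184 181 182 182 177 174 172
221 188 186 186 185 185 181 168 139 105  78  72  71  69  71  91 129 161 177 175 166 171 172 170 168 165 161 151
222 186 187 185 182 184 183 176 154 120  91  81  78  81  87 106 125 156 165 157 145 148 150 146 145 141 137 130
223 181 182 180 174 170 171 170 153 120  97  89  88  89  92 105 115 134 142 136 127 129 129 126 123 122 119 115
224 165 164 162 156 152 149 150 140 114 100  95  95  95  96 101 104 112 118 118 113 114 113 112 111 109 112 109
225 142 138 137 135 130 129 130 124 107  99  96  94  99  96  99  97 102 105 108 106 108 106 107 106 107 104 105
```

```bash

python3 -m crank '{"linear": [[0,0,-0.01],[0,0,-0.01],[0,0,-0.01]], "delta_rot": [[0,0,0],[0,0,0],[0,0,0]], "fingers": [-1,-1,-1]}'| sed -n 2,4p
python3 -c "
from workcell import grab_frame
import cv2
w=cv2.cvtColor(grab_frame('wrist')['image'],cv2.COLOR_RGB2GRAY)
print('\n'.join(f'{r} '+' '.join(f'{v:3d}' for v in w[r,226:282:4]) for r in range(212,240,3)))"
```

```text
position: [0.6044, 0.0811, 0.0811]
tool_rot: [3.138, 0.204, 0.631]
force: [-0.3, -0.3, 0.0]
212 171 172 174 171 169 170 169 166 171 181 181 177 175 173
215 183 172 173 172 169 169 170 167 166 185 183 184 180 177
218 230 172 171 171 171 172 172 168 171 188 188 186 184 183
221 245 181 171 172 173 175 173 170 171 219 209 199 190 185
224 247 240 247 179 157 160 151 134 157 214 214 230 222 215
227 247 247 247 166 131 132 109  43 125 132 157 244 241 237
230 247 247 247 169 135 130 106  45 123 135 145 247 247 246
233 247 248 249 241 134 131  98  42 122 132 138 249 248 248
236 248  82  48  70 134 132 101  40 119 133 129  50  50 125
239 132  51  47  78 136 133  96  44 120 136 133  48  45  46
```

```bash
python3 -c "
from h import *
f=grab_frame('wrist');o=observe();Rm=R.from_euler('xyz',o['tool_rot'])
for z in(.074,.08,.085,.09,.1):
  p=onplane(f,254,225,z);v=p[:2]-A;print(z,'own',(v@ex*1e3).round(1),(v@out*1e3).round(1),'tool',(Rm.inv().apply(p-o['position'])*1e3).round(1))
v=o['position'][:2]-A;print('tcp own',v@ex,v@out,f['xyz'],(Rm.inv().apply(f['xyz']-o['position'])*1e3).round(1), o['qpos'].round(2))
"
```

```text
0.074 own -3.7 53.1 tool [0.4 0.3 7.2]
0.08 own -2.7 57.1 tool [3.2 0.3 0.5]
0.085 own -1.8 60.5 tool [ 5.6  0.3 -5.1]
0.09 own -0.9 63.8 tool [  8.    0.3 -10.7]
0.1 own 0.9 70.5 tool [ 12.7   0.3 -21.9]
tcp own -0.003110118176516683 0.05410438046632968 [0.68366283 0.13977523 0.21798748] [ 6.89e+01 -1.00e-01 -1.54e+02] [-0.59  0.84  0.53  1.6  -0.35  1.   -0.9 ]
```

```bash

python3 -m crank '{"linear": [[0,0,0.06],[-0.026,-0.01,0.06],[-0.026,-0.01,0.04],[-0.026,-0.01,0.04],[-0.026,-0.01,0.04]], "delta_rot": [[0,0,0],[0,0,0],[0,0,0],[0,0,0],[0,0,0]], "fingers": [-1,-1,-1,-1,-1]}'| sed -n 2,4p
for i in 1; do python3 -m crank '{"linear": [[0,0,-0.01],[0,0,-0.01],[0,0,-0.01]], "delta_rot": [[0,0,0],[0,0,0],[0,0,0]], "fingers": [-1,-1,-1]}'| sed -n 2,4p; python3 -m crank '{"linear": [[0,0,-0.01],[0,0,-0.01],[0,0,-0.01]], "delta_rot": [[0,0,0],[0,0,0],[0,0,0]], "fingers": [-1,-1,-1]}'| sed -n 2,4p; done
python3 -c "
from h import *
save(grab_frame('side'),'sd.png',(225,155,300,225),5)
rep()"
```

```text
position: [0.5977, 0.0787, 0.0908]
tool_rot: [3.139, 0.204, 0.631]
force: [1.2, 0.3, -0.6]
position: [0.5979, 0.0786, 0.0885]
tool_rot: [3.138, 0.204, 0.631]
force: [0.4, -0.5, 0.1]
position: [0.5979, 0.0786, 0.0861]
tool_rot: [3.138, 0.204, 0.631]
force: [0.6, 0.3, 1.6]
t 9.8 pos [0.5979 0.0786 0.0861] rot [3.138 0.204 0.631] F [-0.1  0.1  0.7]
corner own x,out,z mm [ 0.6 31.5 71.7]
```

```bash

python3 -m crank '{"linear": [[0,0,-0.01],[0,0,-0.01],[0,0,-0.01]], "delta_rot": [[0,0,0],[0,0,0],[0,0,0]], "fingers": [-1,-1,-1]}'| sed -n 2,4p; python3 -m crank '{"linear": [[0,0,-0.01],[0,0,-0.01],[0,0,-0.01]], "delta_rot": [[0,0,0],[0,0,0],[0,0,0]], "fingers": [-1,-1,-1]}'| sed -n 2,4p
python3 -c "
from h import *
f=grab_frame('wrist')
for z in(.074,.08,.085,.09):
  p=onplane(f,254,225,z);v=p[:2]-A;print(z,'own',(v@ex*1e3).round(1),(v@out*1e3).round(1))
# rectified top-down patch at z=.089, own frame: up=out, left=nose, 0.75mm/px
N=np.array([[ [ *(A+ex*x+out*y),.089] for x in np.arange(.045,-.03,-.0015)] for y in np.arange(.05,.012,-.002)])
uv=np.array([proj(f,p) for p in N.reshape(-1,3)]).reshape(*N.shape[:2],2).astype(np.float32)
g=cv2.remap(cv2.cvtColor(f['image'],cv2.COLOR_RGB2GRAY),uv[...,0],uv[...,1],cv2.INTER_LINEAR)
for y,r in zip(np.arange(50,12,-2),g): print(y,' '.join(f'{v//10:2d}' for v in r))
"
```

```text
position: [0.5979, 0.0786, 0.0836]
tool_rot: [3.138, 0.204, 0.631]
force: [1.0, 0.2, 0.2]
position: [0.5979, 0.0786, 0.0811]
tool_rot: [3.138, 0.204, 0.631]
force: [0.2, 0.1, 0.6]
0.074 own -3.6 46.2
0.08 own -2.5 50.2
0.085 own -1.7 53.5
0.09 own -0.8 56.9
50 24 24 24 24 24 24 24 24 24 24 24 24 24 24 24 24 24 24 24 24 24 24 24 24 24 24 23 12 12 12 10  4  4 10 12 12 12  8  4  4  4  3 15 24 24 24 24 24 24 24
48 24 24 24 24 24 24 24 24 24 24 24 24 24 24 24 24 24 24 24 24 24 23 18 24 20 16 10 11 12 11 11  5  3  7 12 12 12 11  5  4  4  4  5 21 24 24 24 24 24 24
46 24 24 24 24 24 24 24 24 24 24 24 24 24 24 24 24 24 24 24 24 24 19 12 10  4  4  4 10 12 11 12  7  4  4 11 12 12 12  8  4  4  4  4  8 24 24 24 24 24 24
44 24 24 24 24 24 24 24 24 24 24 24 24 24 24 24 24 24 24 24 24 24 16  8  4  4  4  4  9 12 12 12 10  4  3  9 12 12 12 11  5  4  4  4  4 15 24 24 24 24 24
42 24 24 24 24 24 24 24 24 24 24 24 24 24 24 24 24 24 24 23 18 17 15  8  4  4  4  4  7 12 12 12 11  5  3  6 12 12 12 12  8  4  4  4  4  5 21 24 24 24 24
40 24 24 24 24 24 24 24 24 24 24 24 24 23 24 24 24 24 21 15 14 12 10  8  4  4
[... 1364 characters left out ...]
7 13  4  4  4  4  4  4  4  4  4  4  4  4  4  4  4  4  4  4  4  4  4  3  4  4  4  4  4  4
20 17 15 15 15 15 15 14  9  8  7  6  6  6 11 16 17 17 17 17 17 16  8  4  4  4  4  4  4  4  4  4  4  4  4  4  4  4  4  4  4  4  4  4  4  4  4  4  4  4  4
18 17 16 15 16 16 15 12  6  4  4  3  4  4  4  9 11 14 16 16 12  7  4  4  4  4  4  4  4  4  4  4  4  4  4  4  4  4  4  4  4  4  4  4  4  4  4  4  4  4  3
16 17 15 15 15 14  9  4  4  4  4  4  4  4  4  4  7  9  7  6  4  4  4  4  4  4  4  4  4  4  4  4  4  4  4  4  4  4  4  4  4  4  4  4  4  4  4  4  4  4  4
14 17 16 15 13  7  4  4  4  4  4  4  4  4  4  4  4  4  4  4  4  4  4  4  4  4  4  4  4  4  4  3  4  4  4  4  4  4  4  4  4  4  3  4  4  4  4  4  3  4  4
```

```bash

python3 -m crank '{"linear": [[0,0,0.02],[0,0,0.04],[0,0,0.04],[0,0,0.02],[0,0,0.02]], "delta_rot": [[0,0,0],[-0.06,0.15,0],[-0.123,0.31,0],[-0.123,0.31,0],[-0.123,0.31,0]], "fingers": [-1,-1,-1,-1,-1]}'| sed -n 2,4p
python3 -m crank '{"linear": [[0,0,-0.02],[0,0,-0.02],[0,0,-0.02]], "delta_rot": [[0,0,0],[0,0,0],[0,0,0]], "fingers": [-1,-1,-1]}'| sed -n 2,4p
python3 -m crank '{"linear": [[0,0,-0.01],[0,0,-0.01],[0,0,-0.01]], "delta_rot": [[0,0,0],[0,0,0],[0,0,0]], "fingers": [-1,-1,-1]}'| sed -n 2,4p
python3 -c "
from h import *
f=grab_frame('wrist')
w=cv2.cvtColor(f['image'],cv2.COLOR_RGB2GRAY)
print('\n'.join(f'{r} '+' '.join(f'{v:3d}' for v in w[r,226:282:4]) for r in range(203,240,3)))
for z in(.074,.08,.085,.09):
  p=onplane(f,254,225,z);v=p[:2]-A;print(z,'own',(v@ex*1e3).round(1),(v@out*1e3).round(1))
"
```

```text
position: [0.5977, 0.0785, 0.0852]
tool_rot: [-3.098, 0.372, 0.644]
force: [0.1, -1.3, 0.2]
position: [0.5978, 0.0786, 0.0815]
tool_rot: [-3.098, 0.372, 0.644]
force: [-0.2, -0.2, 0.3]
position: [0.5979, 0.0786, 0.0787]
tool_rot: [-3.098, 0.372, 0.644]
force: [-0.6, -0.0, -0.1]
203 167 161 163 162 161 162 163 156 155 162 158 160 166 167
206 165 163 160 160 159 161 158 161 159 158 160 160 172 171
209 165 161 160 162 160 159 161 156 159 160 160 156 175 173
212 160 160 159 160 160 158 161 163 160 159 161 160 180 176
215 216 162 158 161 159 158 162 161 160 159 159 162 215 203
218 214 160 159 160 159 157 158 162 160 160 159 189 231 226
221 245 237 180 178  88  95 128 149 161 158 166 206 243 236
224 245 245 245 198 113  80  68  51 141 149 234 245 245 244
227 245 245 245 240 123 126 100  41 117 123 151 245 245 245
230 242 244 244 246 122 126 100  38 115 123 134 245 245 245
233 163 239 240 237 122 124  91  34 115 124 127 241 241 245
236  98  62  50  63 123 125  91  41 112 123 123  53  53 114
239  54  48  42  70 124 123  91  36 114 122 121  45  46  40
0.074 own -3.2 47.1
0.08 own -1.9 52.8
0.085 own -0.9 57.6
0.09 own 0.1 62.4
```

```bash

python3 -m crank '{"linear": [[0,0,-0.01],[0,0,-0.01],[0,0,-0.01]], "delta_rot": [[0,0,0],[0,0,0],[0,0,0]], "fingers": [-1,-1,-1]}'| sed -n 2,4p
python3 -m crank '{"linear": [[0,0,-0.008],[0,0,-0.008],[0,0,-0.008]], "delta_rot": [[0,0,0],[0,0,0],[0,0,0]], "fingers": [-1,-1,-1]}'| sed -n 2,4p
python3 -c "
from h import *
rep();g=grab_frame('scene');im=cv2.cvtColor(g['image'],cv2.COLOR_RGB2GRAY)
print('\n'.join(f'{r} '+' '.join(f'{v:3d}' for v in im[r,278:305]) for r in range(208,228)))
"
```

```text
position: [0.5979, 0.0786, 0.076]
tool_rot: [-3.098, 0.373, 0.645]
force: [0.5, -0.0, -0.2]
position: [0.5979, 0.0786, 0.0741]
tool_rot: [-3.098, 0.373, 0.644]
force: [0.3, -0.0, 0.6]
t 12.2 pos [0.5979 0.0786 0.0741] rot [-3.098  0.373  0.644] F [ 0.3 -0.   0.6]
corner own x,out,z mm [ 0.6 29.2 62.6]
208  36  34  31  26  20  14  24  21  23  22  21  22  27  33  44  51  55  57  59  57  52  55  52  56  57  57  53
209  48  43  36  24  17  24  18  22  26  12  21  23  19  21  34  40  50  55  51  54  55  54  56  52  53  55  54
210  53  49  39  32  21  18  15  11  17  22  17  17  16  20  24  30  39  41  46  53  58  54  58  57  56  57  56
211  62  49  35  28  22  15  17  19  12  21  18  13  18   8  20  23  32  30  39  39  49  55  56  57  54  56  58
212  51  42  31  22  26  17  18  16  14  22  18  17  20  20  17  25  16  23  29  31  38  36  47  44  49  54  49
213  40  32  19  28  24  15  14  25  21  20  20  14  14  16  17  22  17  15  20  29  18  24  29  37  40  40  43
214  32  25  27  19  15  24  14  16  21  14  16  18  19  12  16  23  11  13  17  19  19  21  25  15  27  31  31
215  30  31  
[... 742 characters left out ...]
 164 166 164 162 160 156 152
222 116 109 105  97  92  92  80  63  53  58  64  63  59  66  74  90 117 139 149 145 148 151 149 145 141 133 133
223 153 144 146 133 127 123 102  83  74  72  75  72  69  75  85  94 104 119 128 124 128 128 124 124 118 120 115
224 156 155 153 146 136 132 109  96  90  85  85  85  85  88  92  97  97 106 116 114 112 115 113 113 111 106 109
225 140 141 135 133 129 121 109 100  93  92  94  92  97  96  95  98  98 101 107 109 107 106 103 107 105 105 105
226 121 117 116 113 113 110 102  96  95  97  96  94 101  91  97  95  99  98 104 104 103 101 102 101 102 103 103
227 108 106 105 106 104 100  99  95  95  99  95  93  97  93  98  97  99  98 101 102 100 102 100 103 103 104 106
```

```bash
python3 -c "
from h import *
save(grab_frame('scene'),'a.png',(225,90,355,240),4)
save(grab_frame('side'),'b.png',(225,90,295,240),4)
cv2.imwrite('pics/m5.png',np.hstack([cv2.imread('pics/a.png'),cv2.imread('pics/b.png')]))"
```

```text
(no output)
```

View pics/m5.png

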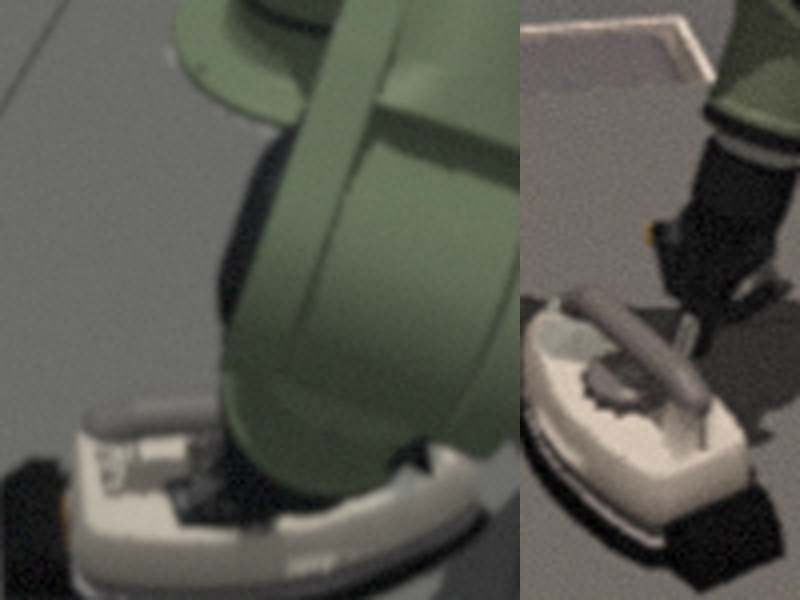

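```bash
python3 -c "
from h import *
g=grab_frame('side');s=grab_frame('scene');o=observe();Rm=R.from_euler('xyz',o['tool_rot'])
for X in(-.011,0,.011):
 for z in(.017,0,-.02,-.04,-.056):
  p=Rm.apply([X,0,z])+o['position'];a=proj(g,p);b=proj(s,p);print(X,z,'m5 side',((a-(225,90))*4+(520,0)).round(),'m5 scene',((b-(225,90))*4).round())
print('handle top over dial',((proj(g,[*A,.140])-(225,90))*4+(520,0)).round(),((proj(s,[*A,.140])-(225,90))*4).round())
"
```

```text
-0.011 0.017 m5 side [663. 393.] m5 scene [237. 515.]
-0.011 0 m5 side [669. 374.] m5 scene [241. 507.]
-0.011 -0.02 m5 side [677. 350.] m5 scene [247. 497.]
-0.011 -0.04 m5 side [685. 327.] m5 scene [252. 487.]
-0.011 -0.056 m5 side [691. 308.] m5 scene [257. 478.]
0 0.017 m5 side [671. 391.] m5 scene [243. 532.]
0 0 m5 side [677. 372.] m5 scene [247. 524.]
0 -0.02 m5 side [685. 349.] m5 scene [253. 515.]
0 -0.04 m5 side [693. 326.] m5 scene [259. 505.]
0 -0.056 m5 side [699. 307.] m5 scene [264. 496.]
0.011 0.017 m5 side [679. 390.] m5 scene [249. 549.]
0.011 0 m5 side [686. 371.] m5 scene [254. 542.]
0.011 -0.02 m5 side [693. 348.] m5 scene [260. 533.]
0.011 -0.04 m5 side [701. 325.] m5 scene [266. 523.]
0.011 -0.056 m5 side [707. 306.] m5 scene [271. 515.]
handle top over dial [627. 318.] [250. 389.]
```

```bash
sed -i 's/\.0075,\.017\]/.0075,-.0178]/' h.py
python3 -m crank '{"linear": [[0.02,0,0.04],[0.04,0,0.08],[0.04,0,0.08],[0.04,0,0.08],[0.04,0,0.08]], "delta_rot": [[0,0,0],[0.06,-0.15,0],[0.123,-0.31,0],[0.123,-0.31,0],[0.123,-0.31,0]], "fingers": [-1,-1,-1,-1,-1]}'| sed -n 2,4p
python3 -c "
from h import *
rep((-27,.049,.095),(-27,.047,.0815),(-25,.0345,.0815))"
```

```text
position: [0.6082, 0.0789, 0.095]
tool_rot: [3.139, 0.204, 0.631]
force: [0.7, 0.5, -0.4]
t 12.95 pos [0.6082 0.0789 0.095 ] rot [3.139 0.204 0.631] F [ 0.7  0.5 -0.4]
corner own x,out,z mm [ -1.   47.9 114.7]
(-27, 0.049, 0.095) share [ 0.016 -0.085 -0.079]
(-27, 0.047, 0.0815) share [ 0.008 -0.085 -0.133]
(-25, 0.0345, 0.0815) share [-0.042 -0.075 -0.133]
```

```bash

python3 -m crank '{"linear": [[0.01,-0.05,-0.02],[0.012,-0.085,-0.06],[0.01,-0.085,-0.1],[0.008,-0.085,-0.125],[0.008,-0.085,-0.125]], "delta_rot": [[0,0,0],[0,0,0],[0,0,0],[0,0,0],[0,0,0]], "fingers": [-1,-1,-1,-1,-1]}'| sed -n 2,4p
python3 -m crank '{"linear": [[0,0,0],[0,0,0]], "delta_rot": [[0,0,0],[0,0,0]], "fingers": [-1,-1]}'| sed -n 2,4p
python3 -c "
from h import *
rep((-25,.0345,.0825),(-20,.0345,.0825),(-15,.0345,.0825),(-10,.0345,.0825),(-4,.0345,.0825),(0,.0345,.0825),(4,.0345,.0825))
f=grab_frame('wrist')
w=cv2.cvtColor(f['image'],cv2.COLOR_RGB2GRAY)
print('\n'.join(f'{r} '+' '.join(f'{v:3d}' for v in w[r,150:282:4]) for r in range(200,270,4)))
"
```

```text
position: [0.61, 0.0566, 0.0628]
tool_rot: [3.138, 0.205, 0.631]
force: [-0.8, -3.2, 9.4]
position: [0.61, 0.0567, 0.0628]
tool_rot: [3.138, 0.205, 0.631]
force: [-0.7, -3.7, 9.4]
t 13.65 pos [0.61   0.0567 0.0628] rot [3.138 0.205 0.631] F [-0.7 -3.7  9.4]
corner own x,out,z mm [-22.4  41.4  82.4]
(-25, 0.0345, 0.0825) share [-0.049  0.014  0.   ]
(-20, 0.0345, 0.0825) share [-0.049  0.026  0.   ]
(-15, 0.0345, 0.0825) share [-0.05   0.038  0.   ]
(-10, 0.0345, 0.0825) share [-0.052  0.05   0.   ]
(-4, 0.0345, 0.0825) share [-0.056  0.064  0.   ]
(0, 0.0345, 0.0825) share [-0.059  0.073  0.   ]
(4, 0.0345, 0.0825) share [-0.063  0.082  0.   ]
200 188 187 191 189 188 189 189 186 190 187 190 189 187 191 188 186 183 186 185 185 185 180 180 181 182 182 179 173 175 173 173 172 172
204 188 190 188 190 189 188 188 190 188 186 191 193 188 188 188 184 187 186 186 188 188 188 185 186 186 185 182 177 175 176 177 175 175
208 192 190 190 191 191 192 192 189 191 189 191 191 187 188 189 190 188 189 190 188 189 187 186 185 185 187 185 188 180 181 180 180 174
212 194 193 192 193 191 190 192 194 193 
[... 1299 characters left out ...]
 148 148  90  58  58
252 247 247 247 247 247 248 164 186 249 247 247 247 247 247 247 247 247 247 247  55  56  54 138 150 148  94  46 131 150 151 106  54  57
256 247 247 248 242 218 217 115 116 152 233 248 248 247 248 222 219 248 247 198  54  53  54 142 149 154  97  52 132 150 149 122  54  55
260 221 202 195 178 160 136 116 115 118 137 149 169 191 196 171 116 139 249  86  55  58  57  55  70 150 113  54 149 138  69  57  52  54
264 110 140 114 115 115 118 115 119 112 117 118 115 119 117 116 114 116  83  53  54  50  47  56  54  56 109  57 136  52  55  57  57  52
268 116 113 113 114 115  86  56  56  54  58  62 104 114 115 113 117  99  53  57  55  58  55  54  57  54  59  59  66  54  54  50  52  59
```

```bash

python3 -m crank '{"linear": [[0,0,0.016],[0,0,0.016],[0,0,0.016]], "delta_rot": [[0,0,0],[0,0,0],[0,0,0]], "fingers": [-1,-1,-1]}'| sed -n 2,4p
python3 -m crank '{"linear": [[-0.02,0.006,0],[-0.036,0.009,0],[-0.045,0.012,0],[-0.045,0.012,0],[-0.045,0.012,0]], "delta_rot": [[0,0,0],[0,0,0],[0,0,0],[0,0,0],[0,0,0]], "fingers": [-1,-1,-1,-1,-1]}'| sed -n 2,4p
python3 -c "
from h import *
z=.0845
rep((-20,.0345,z),(-15,.0345,z),(-10,.0345,z),(-4,.0345,z),(0,.0345,z),(4,.0345,z))"
```

```text
position: [0.6098, 0.0577, 0.0665]
tool_rot: [3.139, 0.204, 0.632]
force: [-0.0, -0.6, -0.2]
position: [0.5989, 0.0604, 0.0671]
tool_rot: [3.138, 0.203, 0.631]
force: [3.8, -0.5, 0.7]
t 14.5 pos [0.5989 0.0604 0.0671] rot [3.138 0.203 0.631] F [ 3.8 -0.5  0.7]
corner own x,out,z mm [-14.8  32.4  86.7]
(-20, 0.0345, 0.0845) share [-0.004  0.011 -0.009]
(-15, 0.0345, 0.0845) share [-0.005  0.023 -0.009]
(-10, 0.0345, 0.0845) share [-0.007  0.035 -0.009]
(-4, 0.0345, 0.0845) share [-0.011  0.049 -0.009]
(0, 0.0345, 0.0845) share [-0.014  0.058 -0.009]
(4, 0.0345, 0.0845) share [-0.018  0.067 -0.009]
```

```bash

python3 -m crank '{"linear": [[0.004,0.006,-0.004],[0.001,0.017,-0.004],[0,0.028,-0.004],[-0.003,0.04,-0.004],[-0.003,0.04,-0.004]], "delta_rot": [[0,0,0],[0,0,0],[0,0,0],[0,0,0],[0,0,0]], "fingers": [-1,-1,-1,-1,-1]}'| sed -n 1,4p
cat > look.py <<'E'
from h import *
import sys
f=grab_frame('wrist');gr=cv2.cvtColor(f['image'],cv2.COLOR_RGB2GRAY)
# intensity vs angle (deg toward nose +) at several radii on dial top
an=np.arange(-75,76,5)
print('ang  ',' '.join(f'{a:4d}' for a in an))
for r in(.0225,.025,.027,.0295,.032,.036,.0385):
    uv=np.array([proj(f,tgt(a,r,.089)) for a in an],np.float32)
    v=cv2.remap(gr,uv[:,0],uv[:,1],cv2.INTER_LINEAR).ravel()
    print(f'{r*1e3:5.1f}',' '.join(f'{x:4d}' for x in v))
E
python3 look.py; python3 -c "
from h import *
rep()"
```

```text
clock: 15.0
position: [0.5975, 0.0712, 0.0657]
tool_rot: [3.139, 0.204, 0.632]
force: [-0.5, 0.7, 0.2]
ang    -75  -70  -65  -60  -55  -50  -45  -40  -35  -30  -25  -20  -15  -10   -5    0    5   10   15   20   25   30   35   40   45   50   55   60   65   70   75
 22.5  113  115  111  114  106  100   99   76   52   49   47   48   51   51   49   50   48   51   50   49   47   49   52   48   49   48   50   51   52   52   54
 25.0   49   51   51   52   56   82  103  100   96   51   50   49   51   47   54   48   51   51   50   49   51   51   49   51   53   50   51   53   53   52   50
 27.0   52   52   51   53   53   52   49   94  102   95   49   49   49   50   49   50   52   53   48   48   51   48   48   48   53   49   51   52   54   50   50
 29.5   46   51   52   50   46   48   46   52   50   52   50   49   49   51   49   50   49   49   51   48   52   53   48   50   51   49   51   53   49   50   53
 32.0   49   53   51   48   50   46   51   50   52   50   52   51   50   51   50   48   51   50  102  187  188  108   52   54   47   49   49   51   49   50   51
 36.0   51   51   48   48   52   52   51   49   51   47   47   53   51   51   52   55   50   54  108  106  106   85   47   51   50   51   48   48   50   50   49
 38.5   49   54   49   51   50   48   48   49   49   53   49   54   54   51   54   51   52  104  106  109  107  106   83   50   51   54   50   46   48   49   51
t 15.05 pos [0.5976 0.0709 0.0658] rot [3.139 0.204 0.632] F [1.1 0.8 0.1]
corner own x,out,z mm [-4.6 35.2 85.4]
```

```bash

python3 -m crank '{"linear": [[-0.002,0.009,0],[-0.004,0.018,0],[-0.005,0.022,0],[-0.005,0.022,0]], "delta_rot": [[0,0,0],[0,0,0],[0,0,0],[0,0,0]], "fingers": [-1,-1,-1,-1]}'| sed -n 1,4p
python3 -c "
from h import *
rep()"
python3 -m crank '{"linear": [[0.03,0.012,0],[0.056,0.022,0],[0.056,0.022,0.12],[0.1,-0.02,0.2],[0.1,-0.1,0.2]], "delta_rot": [[0,0,0],[0,0,0],[0,0,0],[0,0,0],[0,0,0]], "fingers": [-1,-1,-1,-1,-1]}'| sed -n 1,4p
python3 -m crank '{"linear": [[0,0,0],[0,-0.05,0],[0,-0.05,0],[0,-0.05,0]], "delta_rot": [[0,0,0],[0,0,0],[0,0,0],[0,0,0]], "fingers": [-1,-1,-1,-1]}'| sed -n 1,4p
python3 look.py
```

```text
clock: 15.45
position: [0.5965, 0.0761, 0.0659]
tool_rot: [3.138, 0.204, 0.631]
force: [-0.9, -0.5, 1.1]
t 15.45 pos [0.5965 0.0761 0.0659] rot [3.138 0.204 0.631] F [-0.9 -0.5  1.1]
corner own x,out,z mm [ 0.6 36.1 85.5]
clock: 15.95
position: [0.6244, 0.0519, 0.1182]
tool_rot: [3.137, 0.2, 0.633]
force: [1.4, -0.9, -0.4]
clock: 16.35
position: [0.6215, 0.0383, 0.1155]
tool_rot: [3.139, 0.204, 0.631]
force: [-0.0, -0.1, -0.4]
ang    -75  -70  -65  -60  -55  -50  -45  -40  -35  -30  -25  -20  -15  -10   -5    0    5   10   15   20   25   30   35   40   45   50   55   60   65   70   75
 22.5  108  108  109  108  109  109  111  176  191  194  202  203  192  195  191  193  193  194  192  192  193  193  193  137  108  106  107  107  109  109  108
 25.0  182  144  108  111  108  122  195  249  248  194  248  248  212  193  194  194  192  191  193  192  199  248  248  193  177  115  109  110  109  109  109
 27.0  193  166  110  108  109  133  210  248  248  197  248  248  212  195  194  193  193  193  194  191  212  248  248  200  191  140  117  107  107  109  108
 29.5  144  119  110  109  124  192  194  208  207  193  203  218  194  195  193  193  193  193  193  194  192  209  208  192  192  192  141  109  110  109  108
 32.0  107  105  105  107  145  176  190  188  180  189  193  187  189  195  192  190  184  183  181  179  180  174  169  174  179  171  135  107  108  109  107
 36.0  123  108  102  101  100  100  185  163  101  100  100  102  210  135  102  104   99  116  206  116  101  102  100  123  195  170  107  101  102  106  116
 38.5  156  145  109  100  130  166  148  104  103   98  100   99  146  102  101  100  104  102  138  112  135   99  100  108  166  173  168  167  172  168  171
```

```bash
python3 -c "
from h import *
rep((-27,.048,.1),(-27,.047,.0858),(-25,.036,.0858))"
```

```text
t 16.4 pos [0.6215 0.0387 0.1155] rot [3.139 0.204 0.631] F [-0.7  0.7 -0.5]
corner own x,out,z mm [-43.4  45.5 135.2]
(-27, 0.048, 0.1) share [-0.042  0.076 -0.141]
(-27, 0.047, 0.0858) share [-0.046  0.077 -0.198]
(-25, 0.036, 0.0858) share [-0.089  0.086 -0.198]
```

```bash

python3 -m crank '{"linear": [[-0.03,0.076,-0.06],[-0.042,0.077,-0.141],[-0.046,0.077,-0.198],[-0.046,0.077,-0.198],[-0.046,0.077,-0.198]], "delta_rot": [[0,0,0],[0,0,0],[0,0,0],[0,0,0],[0,0,0]], "fingers": [-1,-1,-1,-1,-1]}'| sed -n 1,4p
python3 -m crank '{"linear": [[-0.02,0.004,0],[-0.036,0.007,0],[-0.042,0.009,0],[-0.042,0.009,0]], "delta_rot": [[0,0,0],[0,0,0],[0,0,0],[0,0,0]], "fingers": [-1,-1,-1,-1]}'| sed -n 1,4p
python3 -c "
from h import *
z=.0858
rep((-20,.0355,z),(-15,.0355,z),(-10,.0355,z),(-4,.0355,z),(0,.0355,z))"
```

```text
clock: 16.9
position: [0.6102, 0.0575, 0.0665]
tool_rot: [3.138, 0.204, 0.631]
force: [0.4, 0.6, 0.4]
clock: 17.3
position: [0.5998, 0.0601, 0.0668]
tool_rot: [3.138, 0.203, 0.631]
force: [0.4, -0.4, 0.0]
t 17.3 pos [0.5998 0.0601 0.0668] rot [3.138 0.203 0.631] F [ 0.4 -0.4  0. ]
corner own x,out,z mm [-15.4  33.1  86.4]
(-20, 0.0355, 0.0858) share [-0.004  0.013 -0.003]
(-15, 0.0355, 0.0858) share [-0.005  0.025 -0.003]
(-10, 0.0355, 0.0858) share [-0.007  0.037 -0.003]
(-4, 0.0355, 0.0858) share [-0.011  0.052 -0.003]
(0, 0.0355, 0.0858) share [-0.014  0.061 -0.003]
```

```bash

python3 -m crank '{"linear": [[-0.001,0.012,-0.003],[-0.003,0.025,-0.003],[-0.005,0.037,-0.003],[-0.008,0.05,-0.003],[-0.011,0.062,-0.003]], "delta_rot": [[0,0,0],[0,0,0],[0,0,0],[0,0,0],[0,0,0]], "fingers": [-1,-1,-1,-1,-1]}'| sed -n 1,4p
python3 -m crank '{"linear": [[0,0.003,0],[0,0.003,0]], "delta_rot": [[0,0,0],[0,0,0]], "fingers": [-1,-1]}'| sed -n 1,4p
python3 -m crank '{"linear": [[0.03,0.012,0],[0.056,0.022,0],[0.056,0.022,0.12],[0.1,-0.02,0.2],[0.1,-0.1,0.2]], "delta_rot": [[0,0,0],[0,0,0],[0,0,0],[0,0,0],[0,0,0]], "fingers": [-1,-1,-1,-1,-1]}'| sed -n 1,4p
python3 -m crank '{"linear": [[0,0,0],[0,-0.05,0],[0,-0.05,0],[0,-0.05,0]], "delta_rot": [[0,0,0],[0,0,0],[0,0,0],[0,0,0]], "fingers": [-1,-1,-1,-1]}'| sed -n 1,4p
python3 look.py
```

```text
clock: 17.8
position: [0.5967, 0.0758, 0.0656]
tool_rot: [3.139, 0.204, 0.631]
force: [-0.0, 0.2, -0.9]
clock: 18.0
position: [0.5967, 0.0764, 0.0656]
tool_rot: [3.139, 0.204, 0.631]
force: [-0.9, 0.4, 0.6]
clock: 18.5
position: [0.6246, 0.0521, 0.118]
tool_rot: [3.137, 0.2, 0.633]
force: [0.0, 0.1, -0.1]
clock: 18.9
position: [0.6218, 0.0385, 0.1153]
tool_rot: [3.139, 0.204, 0.631]
force: [0.6, 0.2, 0.3]
ang    -75  -70  -65  -60  -55  -50  -45  -40  -35  -30  -25  -20  -15  -10   -5    0    5   10   15   20   25   30   35   40   45   50   55   60   65   70   75
 22.5  109  107  110  111  108  108  118  167  191  192  195  195  195  198  202  193  196  207  194  192  192  193  190  147  110  108  109  108  108  108  110
 25.0  177  132  160  188  142  223  249  238  195  192  195  196  198  248  248  214  246  248  232  192  194  191  194  185  178  113  115  172  163  115  109
 27.0  190  154  171  192  159  225  247  244  193  193  194  196  198  248  247  190  247  247  235  193  192  192  190  192  190  145  138  188  189  121  109
 29.5  142  115  118  139  128  188  222  199  196  196  195  196  195  197  213  194  199  220  193  196  194  191  193  191  192  191  142  151  139  109  108
 32.0  106  105  108  104  141  180  189  185  189  194  189  188  192  194  183  183  186  177  181  183  178  175  176  179  176  173  143  108  106  110  109
 36.0  127  106  103  102  100   96  194  151  100  101  102  104  202  134  104  103  100  112  204  116  104  103   99  133  191  171  108  104  101  104  114
 38.5  151  139  105  103  128  164  153  111  101  101   98   99  144  101  102  102  104  100  138  108  121  101  101  109  159  174  169  166  173  169  170
```

Two dots stand symmetric about 0° (peaks at about -8° and +8°), the single dot at +60°, three dots at -45° to -75°, lobes at ±15°. Hand in, with the arm clear.

```bash

python3 -m crank '{"linear": [[0.05,0,0.2],[0.1,0,0.3],[0.1,0,0.3],[0.1,0,0.3]], "delta_rot": [[0,0,0],[0,0,0],[0,0,0],[0,0,0]], "fingers": [-1,-1,-1,-1]}'| sed -n 1,4p
python3 -c "
from workcell import bot
print(bot.job_done())"
```

```text
clock: 19.35
position: [0.6469, 0.0392, 0.1905]
tool_rot: [3.139, 0.203, 0.632]
force: [-0.0, -0.3, -0.4]
the job is handed in; nothing more can be done
None
```

The dial is turned two clicks, from one dot to two dots at the index and not past it; I saw no push on the iron beyond one light deck touch (about 9 N), the arm is clear, and the job was handed in at about 19 s.

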